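Make room in the divided tote and stow the long heat sink

ROBOT

A 7-joint arm with a two-finger parallel gripper is mounted at the origin on the work surface. World frame = base frame: x ahead of the robot, y to its left, z up, the work surface at z = 0. Lengths are in m, angles in rad, forces in N, time in s.
With the tool pointing down it reaches from about 0.4 to 0.85 m from the base axis. Payload 4.5 kg.
Tool frame: the origin (TCP) lies at the very end of the fingers, on their centre line; the grasp point (between the pads) lies 19 mm behind it (tcp_to_grasp is the z of the grasp point in the tool frame, in m); z points along the fingers, y is the line along which they close (so a half turn about z gives the same grasp; the last joint's range is limited). The gripper opens to 88 mm and grips with 3 to 60 N. Pads are 18 mm wide; open, the fingers measure 123 mm over their backs; the gripper's body (75 mm by 187 mm) begins 45 mm behind the grasp point.
Start: joints at [-1.234, 0.689, -0.195, 1.565, 0.157, 0.902, -0.215], TCP at [0.186, 0.597, 0.212] pointing down, gripper open.
Joint ranges: [-3.01, 3.01], [-0.46, 2.08], [-1.47, 1.51], [0.13, 2.56], [-1, 4.14], [0.04, 2.09], [-2.66, 2.66]. Speed limits (rad/s): [2.57, 2.57, 3.14, 3.14, 3.14, 3.14, 3.14].

INTERFACE

Orientations are given as a unit quaternion [x, y, z, w].
In Python, from plant import * gives the robot as it stands. The module is installed in compiled form; this text tells all that it offers.
- The arm moves only by the shell command python3 -m jog 'ROWS' [OPENING] [FORCE]. ROWS is JSON, a list that holds one entry, the list of rows, each a list of 6 numbers: the shift along the tool's x, y, z in m, then the turn, a rotation vector about the tool's x, y, z in rad. In form: [[[dx, dy, dz, ax, ay, az], ...]]. A call has 1 to 12 rows; each row shifts and turns the commanded pose from where the row before left it, along the tool's axes as they then stand; what a row does not reach is not made up. A row lasts 1/8 s, in which the tool goes at most 62.5 mm and 10.7 degrees, less where a joint would pass 70% of its speed; a pose out of reach is approached as far as the arm can. A call with a gripper value outside its range is refused whole. OPENING is the finger opening in m, from 0 to 0.0881, set as the call begins (- or left out, the last holds). The fingers move at their own pace and stop on an object; FORCE is the grip in N (left out, the last holds). Time passes only in rows, so rows that do not move let the fingers close. It gives the time, the measured TCP pose, the force, the opening and the grip force at its end, in the units of the state.
- get_state(): the state, without advancing time (a new reading comes with each control period).
- snapshot(name): name is "scene" or "top" or "wrist"; returns a dict with "frame" (400x640x3 uint8, red, green, blue), "mtx" (3x3 intrinsics, pixels), "xyz" and "orientation" of the camera in the world; the wrist camera has in their place "mount" (4x4, takes a point from camera to tool coordinates, whose origin is the TCP and whose axes are the flange's). Camera axes: x right, y down, z forward; pixel columns grow to the right and rows downward; lengths in m; the calibration is good to about 2 mm. A picture is of the moment at which its call begins: read the wrist's pose just before it. There is no depth.
- finish_job(): hands the job in; it is judged then, once.
The state is a dict: "clock": time; "q": joint angles; "qd": joint speeds; "joint_torque": joint torques, N m; "tool_pos": TCP position; "eef_rot": TCP orientation; "contact_force": force on the tool from outside, world axes, zero at the start; "moment": the same for the moment, N m; "opening": opening from 0.0 (shut) to 1.0 (fully open); "finger_force": force on a finger pad.
Only numpy, scipy, OpenCV 4.12 (cv2) and the standard library are available. Lean on these libraries where they do the work, as an engineer would, in place of code of your own. Each camera call takes 0.05 s, during which the arm holds its last target. There are 200 camera calls.

TASK

Slide the tote's orange divider towards the transformer until the empty compartment is long enough for the long bare-aluminium heat sink, leaving the transformer standing where it is. Then lay that heat sink in the enlarged compartment, flat on the floor with its fins up and lengthwise along the tote; set it down, do not drop it.

Things in the scene. Friction and masses are not known exactly. Their poses are not given: they have to be found in the camera images.
- tote: open blue tote, grey floor, fixed to the bench: 120 mm wide (its x), 300 mm long (its y), walls 5 mm thick, 45 mm high. Origin: centre of its underside; z up. Inside x = -55 to 55, y = -145 to 145 mm, floor 5 mm above the origin. A divider across it makes two compartments: the transformer stands in the one at the -y end; the one at the +y end is empty, at first 65 to 125 mm long.
- divider_tab (a point): centre of the orange divider's grip tab, at x = 0 of the tote, 70 mm above its underside; axes as the tote's. Tab: 12 mm thick along y, 50 mm along x, from 48 to 84 mm above the underside. Panel below: 6 mm thick (8 mm at the rim), full width. Slides only along the tote's y, -120 to 120 mm, with 2 N of friction and light drag; stays where left; pinch the tab or push it.
- transformer: small mains transformer, dark steel core, copper winding with a yellow band, 52 mm (its x) by 48 mm (its y) by 40 mm high, about 0.35 kg, standing loose on the tote floor 3 to 15 mm from the -y end wall. Origin: centre of its underside; z up.
- heatsink_mid (a point): centre, half-way up, of the long heat sink: bare aluminium bar with fins on top, 160 mm long (its x), 36 mm wide (its y), 40 mm high (its z, up), flat parallel sides, 0.2 to 0.4 kg, loose on the bench, fins up. Not wanted: a black heat sink of the same section, only 90 mm long, lying near it, a red screwdriver and a black handheld meter.
Mind the look-alikes: they are no part of the job. There is more than one size of the part that bears heatsink_mid; the job needs the smallest.

How it is judged:
By the outcome, as a careful person would: the job done as asked, in the order asked, and still so for the second after the job is handed in, with the robot touching nothing.
It also fails if it takes over 48 s, if anything falls off the work surface, if the arm or the gripper's body presses on something with over 40 N, if the wrist force passes 120 N, or if a joint passes its speed limit or range.

## Working session

There is one attempt and no reset: what is moved stays moved. The work goes in short steps, Python scripts to look and compute and a shell command to move; the robot and the scene stay as the last step left them, time stands still between calls to the robot, and variables do not carry over. Pictures are saved under pics/ and viewed, at most 10 in all, crops included, and the job is handed in when it is done.

```bash
mkdir -p pics
python3 - <<'E'
from plant import *
import cv2,numpy as np,pickle
s=get_state();print({k:np.round(v,3).tolist() for k,v in s.items()})
d={}
for n in("scene","top"):
    c=snapshot(n);d[n]=c;print(n,c['mtx'].tolist(),c['xyz'],c['orientation'])
    cv2.imwrite(f'pics/{n}0.png',c['frame'][:,:,::-1])
pickle.dump(d,open('d0.pkl','wb'))
E
```

```text
{'clock': 0.0, 'q': [-1.234, 0.69, -0.194, 1.566, 0.157, 0.902, -0.215], 'qd': [-0.0, 0.0, -0.001, -0.0, -0.001, -0.001, 0.001], 'joint_torque': [-0.0, -52.756, -1.267, -15.343, -0.053, 0.006, 0.0], 'tool_pos': [0.186, 0.596, 0.211], 'eef_rot': [0.151, 0.989, -0.001, -0.0], 'contact_force': [-0.04, 0.442, 0.116], 'moment': [0.014, 0.003, -0.002], 'finger_force': 0.0, 'opening': 1.002}
scene [[377.8509154451066, 0.0, 314.1865311566001], [0.0, 377.8509154451066, 203.37244751453895], [0.0, 0.0, 1.0]] [0.99757793 0.36399861 0.50292718] [ 0.44491691  0.760633   -0.40536957 -0.24323217]
top [[370.70818834619337, 0.0, 324.5711890134715], [0.0, 370.70818834619337, 196.35871458503777], [0.0, 0.0, 1.0]] [0.25418453 0.04920726 1.01377556] [-0.67429937  0.72997241 -0.08297873  0.07466704]
```

View pics/top0.png

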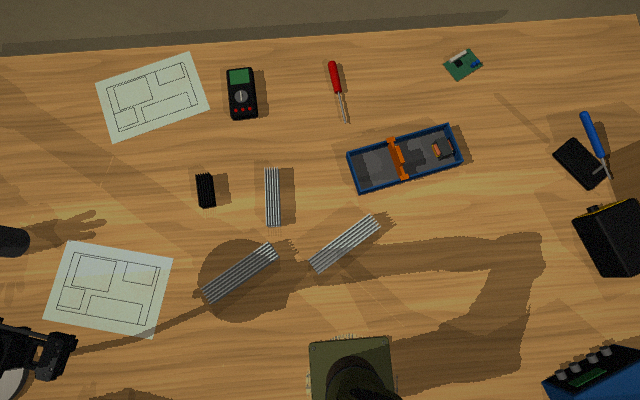

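View pics/scene0.png

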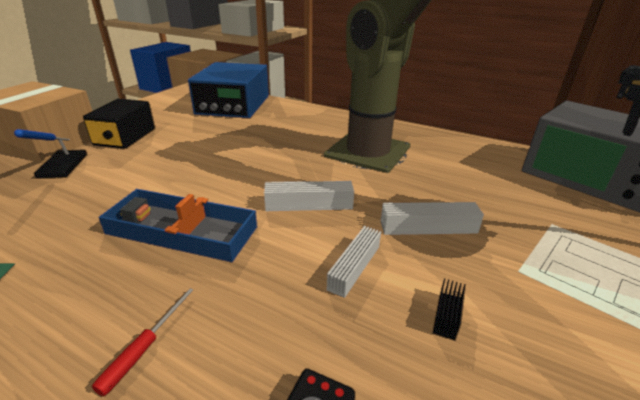

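The top view shows three bare heat sinks, at (272,197), (241,273) and (344,243), and a short black one at (205,190). The tote runs (348,155) to (463,160), with its divider at (398,158) and the transformer at (443,149) at its right end. The scene view agrees. Next I measure them.

```bash
cat > h.py <<'E'
import numpy as np,cv2,pickle
from scipy.spatial.transform import Rotation as R
def ray(c,uv):
    d=np.linalg.inv(c['mtx'])@np.array([uv[0],uv[1],1.]);return R.from_quat(c['orientation']).as_matrix()@d
def onz(c,uv,z):
    d=ray(c,uv);o=np.asarray(c['xyz']);return o+d*(z-o[2])/d[2]
def rect(c,cnt,z):
    "contour -> min area rectangle on plane z: centre, long, short, angle of long axis (deg)"
    p=np.array([onz(c,q,z)[:2] for q in cnt.reshape(-1,2)],np.float32)*1000
    b=cv2.boxPoints(cv2.minAreaRect(p));e=b[1]-b[0],b[2]-b[1];l=[np.linalg.norm(x) for x in e];i=int(np.argmax(l))
    return b.mean(0),l[i],l[1-i],np.degrees(np.arctan2(e[i][1],e[i][0]))%180
def blobs(m,amin):
    cs,_=cv2.findContours(m.astype(np.uint8),cv2.RETR_EXTERNAL,cv2.CHAIN_APPROX_NONE)
    return [c for c in cs if cv2.contourArea(c)>amin]
E
python3 - <<'E'
from h import *
c=pickle.load(open('d0.pkl','rb'))['top'];f=c['frame'];H=cv2.cvtColor(f,cv2.COLOR_RGB2HSV);h,s,v=[H[...,i].astype(int) for i in range(3)]
roi=np.zeros(h.shape,bool);roi[100:315,185:480]=1
k=np.ones((3,3),np.uint8)
def show(n,m,z,a):
    for q in blobs(m,a):
        r=rect(c,q,z);print(n,cv2.boundingRect(q),np.round(r[0]),[round(float(x),1) for x in r[1:]])
g=cv2.morphologyEx(((s<70)&(v>60)&roi).astype(np.uint8),cv2.MORPH_CLOSE,k)
show('grey',g,.04,150)
show('blue',cv2.morphologyEx(((h>95)&(h<125)&(s>110)&roi).astype(np.uint8),cv2.MORPH_CLOSE,k),.045,150)
show('orange',(h>4)&(h<16)&(s>200)&(v>120)&roi,.084,20)
a=cv2.resize(f[110:320,190:480],None,fx=2.7,fy=2.7,interpolation=cv2.INTER_CUBIC)
cv2.imwrite('pics/top_zoom.png',a[:,:,::-1])
E
```

```text
grey (201, 242, 79, 62) [292. 262.] [208.4, 52.5, 121.1]
grey (308, 213, 73, 62) [347. -13.] [206.5, 47.6, 122.2]
grey (264, 167, 17, 60) [487. 170.] [165.5, 40.2, 179.1]
grey (362, 147, 38, 39) [ 549. -130.] [96.4, 76.7, 12.1]
grey (407, 131, 48, 42) [ 581. -272.] [112.2, 96.3, 102.1]
grey (185, 100, 25, 18) [762. 370.] [68.0, 52.8, 90.2]
blue (346, 123, 118, 72) [ 566. -198.] [305.0, 126.3, 102.5]
orange (399, 166, 10, 15) [ 512. -176.] [35.5, 23.0, 22.3]
orange (386, 136, 19, 27) [ 577. -167.] [77.9, 23.1, 16.9]
```

View pics/top_zoom.png

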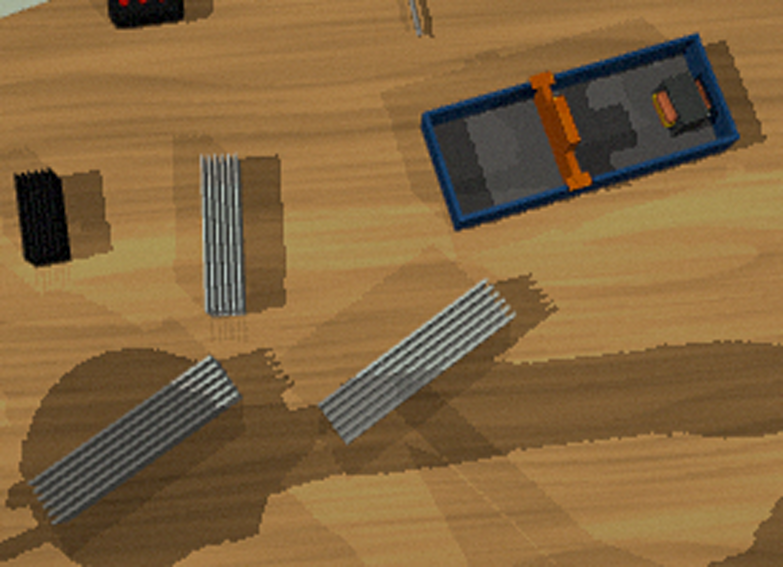

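The target is the only bar measuring about 160 mm (165×40 with its side faces), centred near (490,172) and lying along world x. The other two are about 205 mm. The tote centre is near (567,-199) with yaw about 12.5°. I move over the divider now and measure more closely there.

```bash
python3 -m jog '[[[-0.041,-0.044,0,0,0,0],[-0.041,-0.044,0,0,0,0],[-0.041,-0.044,0,0,0,0],[-0.041,-0.044,0,0,0,0],[-0.041,-0.044,0,0,0,0],[-0.041,-0.044,0,0,0,0],[-0.041,-0.044,0,0,0,0],[-0.041,-0.044,0,0,0,0],[-0.041,-0.044,0,0,0,0],[-0.041,-0.044,0,0,0,0],[-0.041,-0.044,0,0,0,0],[-0.041,-0.044,0,0,0,0]]]' 0.05 20; python3 -m jog '[[[-0.041,-0.043,-0.02,0,0,0],[-0.041,-0.043,-0.02,0,0,0],[0,0,0,0,0,-0.174],[0,0,0,0,0,-0.174],[0,0,0,0,0,-0.174],[0,0,0,0,0,0],[0,0,0,0,0,0]]]'
python3 - <<'E'
from plant import *
import cv2,pickle
s=get_state();c=snapshot('wrist');t=snapshot('top');print(s['tool_pos'],s['eef_rot'],c['mount'],c['mtx'])
pickle.dump((s,c,t),open('w1.pkl','wb'));cv2.imwrite('pics/w1.png',c['frame'][:,:,::-1])
E
```

```text
clock: 1.6
tool_pos: [0.4991, -0.056, 0.2115]
eef_rot: [0.151, 0.989, 0.0, -0.0]
contact_force: [1.4, 0.8, -0.1]
opening: 0.569
finger_force: 0.0
clock: 2.48
tool_pos: [0.5508, -0.1603, 0.2513]
eef_rot: [-0.108, 0.994, 0.0, -0.0]
contact_force: [1.1, 0.0, -0.2]
opening: 0.573
finger_force: 0.0
[ 0.55082271 -0.16029366  0.25125455] [-1.07977797e-01  9.94153270e-01  1.29243902e-04 -2.31676601e-04] [[ 5.53532706e-04 -9.46996994e-01 -3.21241946e-01  8.44390584e-02]
 [ 9.99999660e-01  7.20503890e-04 -4.00889429e-04 -5.94353161e-04]
 [ 6.11097155e-04 -3.21241614e-01  9.46997071e-01 -1.74376968e-01]
 [ 0.00000000e+00  0.00000000e+00  0.00000000e+00  1.00000000e+00]] [[281.23652485   0.         324.15971184]
 [  0.         281.23652485 198.79374351]
 [  0.           0.           1.        ]]
```

View pics/w1.png

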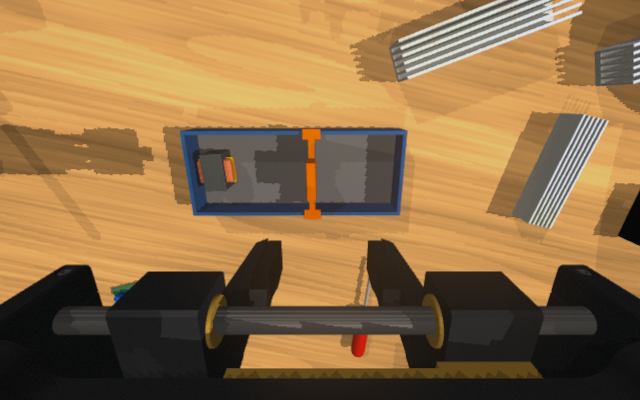

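The wrist view shows the tote squarely: rim corners about (182,130), (406,130), (401,214), (194,214). The divider runs along column 311 and the transformer is at (214,171). I turn these into positions.

```bash
cat >> h.py <<'E'
def wristcam(s,c):
    T=np.eye(4);T[:3,:3]=R.from_quat(s['eef_rot']).as_matrix();T[:3,3]=s['tool_pos'];M=T@np.array(c['mount'])
    return dict(frame=c['frame'],mtx=c['mtx'],xyz=M[:3,3],orientation=R.from_matrix(M[:3,:3]).as_quat())
E
python3 - <<'E'
from h import *
s,c,t=pickle.load(open('w1.pkl','rb'));w=wristcam(s,c);print(w['xyz'])
def masks(c):
    H=cv2.cvtColor(c['frame'],cv2.COLOR_RGB2HSV);h,s,v=[H[...,i].astype(int) for i in range(3)]
    return (h>95)&(h<125)&(s>110),(h>4)&(h<16)&(s>200)&(v>120)
b,o=masks(w);b[230:]=0;o[230:]=0;b[:110]=0;b[:,:170]=0
for q in blobs(cv2.morphologyEx(b.astype(np.uint8),cv2.MORPH_CLOSE,np.ones((3,3))),500):
    r=rect(w,q,.045);print('tote',cv2.boundingRect(q),r)
    hl=cv2.convexHull(q);ap=cv2.approxPolyDP(hl,5,True).reshape(-1,2)
    for p in ap:print(p,np.round(onz(w,p,.045)*1000))
o[:,:290]=0;o[:,330:]=0
for y in range(125,222,6):
    x=np.where(o[y])[0];print(y,x.min() if len(x) else 0,x.max() if len(x) else 0,end=' | ')
for uv in((311.5,134),(312.5,213)):print('rim ends',np.round(onz(w,uv,.048)*1000))
for uv in((311.5,160),(311.5,203)):print('tab ends',np.round(onz(w,uv,.084)*1000))
E
```

```text
[ 0.46856544 -0.17903871  0.42566785]
tote (180, 131, 122, 84) (array([ 583.9015, -268.6138], dtype=float32), np.float32(157.08815), np.float32(117.95941), np.float32(102.436226))
[298 131] [ 510. -206.   45.]
[301 214] [ 625. -179.   45.]
[194 214] [ 658. -331.   45.]
[181 131] [ 543. -356.   45.]
125 0 0 | 131 302 319 | 137 302 319 | 143 308 313 | 149 309 313 | 155 309 313 | 161 314 315 | 167 306 315 | 173 306 315 | 179 306 315 | 185 307 315 | 191 307 315 | 197 307 315 | 203 310 314 | 209 309 318 | 215 304 319 | 221 0 0 | rim ends [ 509. -187.   48.]
rim ends [ 618. -163.   48.]
tab ends [ 536. -180.   84.]
tab ends [ 591. -169.   84.]
```

Tote: centre (568,-197), yaw 12.4°, which agrees with the top view. Tab: (562,-176), so divider y ≈ +22 and the empty compartment is about 120 mm, within the range given. I descend, pinch the tab, and slide it about 57 mm.

```bash
python3 -m jog '[[[-0.007,-0.018,0,0,0,0],[0,0,0.05,0,0,0],[0,0,0.05,0,0,0],[0,0,0.05,0,0,0],[0,0,0.03,0,0,0],[0,0,0.016,0,0,0],[0,0,0,0,0,0],[0,0,0,0,0,0]]]'; python3 -m jog '[[[0,0,0,0,0,0],[0,0,0,0,0,0],[0,0,0,0,0,0],[0,0,0,0,0,0],[0,0,0,0,0,0],[0,0,0,0,0,0],[0,0,0,0,0,0],[0,0,0,0,0,0]]]' 0 12
```

```text
clock: 3.58
tool_pos: [0.5629, -0.1765, 0.0567]
eef_rot: [-0.109, 0.994, -0.0, 0.001]
contact_force: [0.4, 0.1, 0.1]
opening: 0.565
finger_force: 0.0
clock: 4.58
tool_pos: [0.5618, -0.1763, 0.0555]
eef_rot: [-0.109, 0.994, 0.0, 0.0]
contact_force: [0.0, 0.2, 2.4]
opening: 0.124
finger_force: 12.0
```

```bash
python3 -m jog '[[[0,-0.006,0,0,0,0],[0,-0.009,0,0,0,0],[0,-0.009,0,0,0,0],[0,-0.009,0,0,0,0],[0,-0.009,0,0,0,0],[0,-0.009,0,0,0,0],[0,-0.006,0,0,0,0],[0,0,0,0,0,0],[0,0,0,0,0,0],[0,0,0,0,0,0]]]'
```

```text
clock: 5.82
tool_pos: [0.5743, -0.2329, 0.0555]
eef_rot: [-0.109, 0.994, -0.001, 0.0]
contact_force: [0.2, -1.3, 2.5]
opening: 0.131
finger_force: 12.0
```

```bash
python3 -m jog '[[[0,0,0,0,0,0],[0,0,0,0,0,0],[0,0,0,0,0,0],[0,0,-0.03,0,0,0],[0,0,-0.05,0,0,0],[0,0,-0.05,0,0,0],[0,0,-0.05,0,0,0],[0,0,0,0,0,0],[0,0,0,0,0,0]]]' 0.03
python3 - <<'E'
from plant import *
import cv2,pickle
s=get_state();c=snapshot('wrist');t=snapshot('top')
pickle.dump((s,c,t),open('w2.pkl','wb'));cv2.imwrite('pics/w2.png',c['frame'][:,:,::-1])
E
```

```text
clock: 6.95
tool_pos: [0.5734, -0.2318, 0.2347]
eef_rot: [-0.109, 0.994, 0.0, -0.001]
contact_force: [-0.5, 0.0, -0.2]
opening: 0.34
finger_force: 0.0
```

View pics/w2.png

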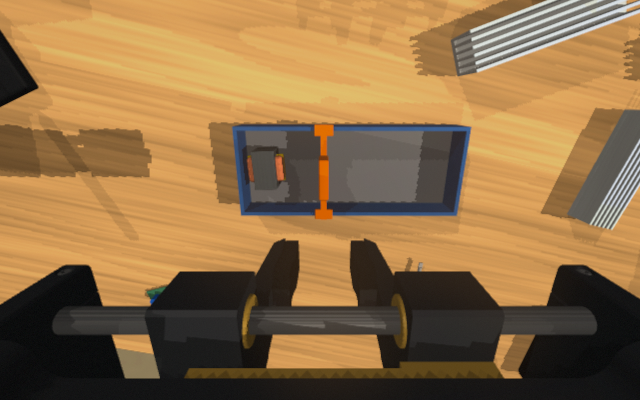

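The divider now sits at column 324, with clear floor to the right up to the wall at about column 465 and the transformer untouched at (265,168). I re-measure the compartment and refine the heat sink from both cameras.

Run:
```python
from h import *
s,c,t=pickle.load(open('w2.pkl','rb'));w=wristcam(s,c)
def hsv(c):
    H=cv2.cvtColor(c['frame'],cv2.COLOR_RGB2HSV);return [H[...,i].astype(int) for i in range(3)]
h,sa,v=hsv(w);b=((h>95)&(h<125)&(sa>110))|((h>4)&(h<16)&(sa>200)&(v>120));b[225:]=0;b[:110]=0;b[:,:215]=0
for q in blobs(cv2.morphologyEx(b.astype(np.uint8),cv2.MORPH_CLOSE,np.ones((5,5))),500):
    ap=cv2.approxPolyDP(cv2.convexHull(q),6,True).reshape(-1,2);P=np.array([onz(w,p,.045)*1000 for p in ap])
    print(ap.tolist(),np.round(P[:,:2],1).tolist(),rect(w,q,.045))
o=(h>4)&(h<16)&(sa>200)&(v>120);o[:,:310]=0;o[:,345:]=0
x=np.where(o[165:200])[1];uv=((x.min()+x.max())/2,180);print('tab',uv,np.round(onz(w,uv,.084)*1000,1))
h,sa,v=hsv(t);g=(sa<70)&(v>60);g[:150]=0;g[240:]=0;g[:,:255]=0;g[:,295:]=0
for q in blobs(cv2.morphologyEx(g.astype(np.uint8),cv2.MORPH_CLOSE,np.ones((3,3))),150):print('sink',rect(t,q,.04),np.unique(q.reshape(-1,2)[:,1])[[0,-1]])
```

```text
[[469, 128], [455, 214], [322, 219], [241, 212], [233, 127]] [[479.7, -66.5], [593.4, -41.4], [641.2, -220.5], [655.4, -332.5], [543.3, -356.8]] (array([ 570.2067 , -198.45526], dtype=float32), np.float32(299.0922), np.float32(128.8864), np.float32(102.59613))
tab (np.float64(323.5), 180) [ 575.6 -232.8   84. ]
sink (array([487.15338, 170.02933], dtype=float32), np.float32(165.49927), np.float32(40.191093), np.float32(179.0912)) [167 226]
```

Compartment: divider at y ≈ -34, free length about 176 mm. The laying-down centre is about (556,-143). Now I go above the heat sink.

```bash
python3 -m jog '[[[-0.001,0.059,0,0,0,0],[-0.001,0.059,0,0,0,0],[-0.001,0.059,0,0,0,0],[-0.001,0.059,0,0,0,0],[-0.001,0.059,0,0,0,0],[-0.001,0.059,0,0,0,0],[0,0.058,0,0,0,0],[0,0,0,0,0,0.117],[0,0,0,0,0,0.117],[0,0,0,0,0,0],[0,0,0,0,0,0]]]' 0.065
python3 - <<'E'
from plant import *
import cv2,pickle
s=get_state();c=snapshot('wrist');print(s['tool_pos'],s['eef_rot'])
pickle.dump((s,c),open('w3.pkl','wb'));cv2.imwrite('pics/w3.png',c['frame'][:,:,::-1])
E
```

```text
clock: 8.43
tool_pos: [0.4901, 0.1712, 0.2348]
eef_rot: [0.007, 1.0, -0.0, -0.001]
contact_force: [-0.8, 0.1, 0.8]
opening: 0.739
finger_force: 0.0
[0.49006822 0.17115502 0.23482859] [ 6.52059105e-03  9.99978496e-01 -2.35641140e-04 -6.58599594e-04]
```

View pics/w3.png

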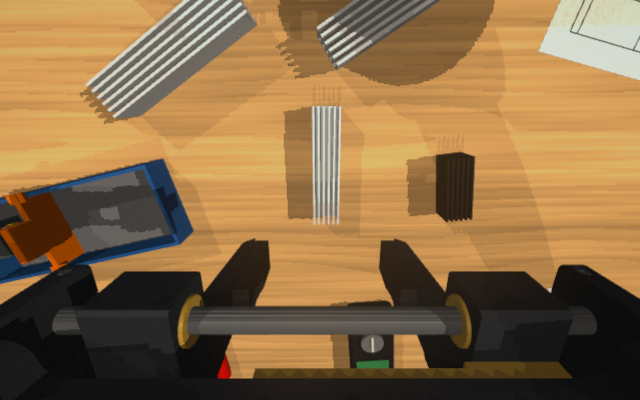

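The heat sink lies upright in the picture: columns 312–340, rows about 106 to 223.

Run:
```python
from h import *
s,c=pickle.load(open('w3.pkl','rb'));w=wristcam(s,c)
H=cv2.cvtColor(w['frame'],cv2.COLOR_RGB2HSV);g=(H[...,1]<70)&(H[...,2]>60);g[:98]=0;g[232:]=0;g[:,:300]=0;g[:,352:]=0
for q in blobs(cv2.morphologyEx(g.astype(np.uint8),cv2.MORPH_CLOSE,np.ones((3,3))),500):print(cv2.boundingRect(q),rect(w,q,.04))
```

```text
(312, 106, 29, 118) (array([487.98776, 172.40543], dtype=float32), np.float32(158.68436), np.float32(36.734177), np.float32(179.20639))
```

Centre (488.5,172.4), 159 × 37 mm, yaw 179.2°: the sizes match. I grasp it.

```bash
python3 -m jog '[[[0.0015,0.001,0.03,0,0,0],[0,0,0.05,0,0,0],[0,0,0.05,0,0,0],[0,0,0.05,0,0,0],[0,0,0.025,0,0,0],[0,0,0.015,0,0,0],[0,0,0.007,0,0,0],[0,0,0,0,0,0],[0,0,0,0,0,0]]]' ; python3 -m jog '[[[0,0,0,0,0,0],[0,0,0,0,0,0],[0,0,0,0,0,0],[0,0,0,0,0,0],[0,0,0,0,0,0],[0,0,0,0,0,0],[0,0,0,0,0,0],[0,0,0,0,0,0]]]' 0 40
```

```text
clock: 9.6
tool_pos: [0.4896, 0.1727, 0.0094]
eef_rot: [0.007, 1.0, 0.0, 0.001]
contact_force: [-0.0, -1.0, 0.4]
opening: 0.738
finger_force: 0.0
clock: 10.6
tool_pos: [0.4891, 0.1727, 0.0086]
eef_rot: [0.007, 1.0, 0.0, 0.0]
contact_force: [1.4, 0.6, 4.1]
opening: 0.395
finger_force: 40.0
```

```bash
python3 -m jog '[[[0,0,-0.01,0,0,0],[0,0,-0.03,0,0,0],[0,0,-0.05,0,0,0],[0,0,-0.05,0,0,0],[0,0,0,0,0,0],[0,0,0,0,0,0]]]'; python3 -c "
from plant import *;s=get_state();print(s['q'],s['moment'])"
```

```text
clock: 11.35
tool_pos: [0.4879, 0.1714, 0.1477]
eef_rot: [0.008, 1.0, -0.001, -0.001]
contact_force: [0.2, 0.6, -3.6]
opening: 0.397
finger_force: 40.0
[-0.22322117  0.65959531 -0.33032902  1.94650963  0.36289425  0.59551678
  0.76266083] [ 0.04055064  0.00659406 -0.01013164]
```

```bash
python3 -m jog '[[[-0.006,-0.026,0,0,0,0],[-0.012,-0.052,0,0,0,0],[-0.012,-0.052,0,0,0,0],[-0.012,-0.052,0,0,0,0],[-0.012,-0.052,0,0,0,0],[-0.012,-0.052,0,0,0,0],[-0.007,-0.027,0,0,0,0],[0,0,0,0,0,0]]]'; python3 -m jog '[[[0,0,0,0,0,0.10],[0,0,0,0,0,0.16],[0,0,0,0,0,0.16],[0,0,0,0,0,0.16],[0,0,0,0,0,0.16],[0,0,0,0,0,0.16],[0,0,0,0,0,0.16],[0,0,0,0,0,0.16],[0,0,0,0,0,0.12],[0,0,0,0,0,0],[0,0,0,0,0,0],[0,0,0,0,0,0]]]'
python3 - <<'E'
from plant import *
import cv2,pickle
s=get_state();c=snapshot('wrist');t=snapshot('top');sc=snapshot('scene');print(s['tool_pos'],s['eef_rot'],s['q'])
pickle.dump((s,c,t,sc),open('w4.pkl','wb'))
cv2.imwrite('pics/w4.png',c['frame'][:,:,::-1])
E
```

```text
clock: 12.35
tool_pos: [0.5555, -0.145, 0.1458]
eef_rot: [0.01, 1.0, -0.001, -0.002]
contact_force: [-0.2, 0.5, -3.9]
opening: 0.393
finger_force: 40.0
clock: 13.85
tool_pos: [0.557, -0.1411, 0.1481]
eef_rot: [0.626, 0.78, -0.0, -0.0]
contact_force: [0.2, -0.5, -3.5]
opening: 0.399
finger_force: 40.0
[ 0.55701263 -0.14114683  0.14813906] [ 6.26189516e-01  7.79670767e-01 -2.40037582e-05 -4.29450494e-04] [ 0.18247506  0.70416382 -0.02431963  1.78815533  0.02537745  0.6503467
  0.36121105]
```

View pics/w4.png

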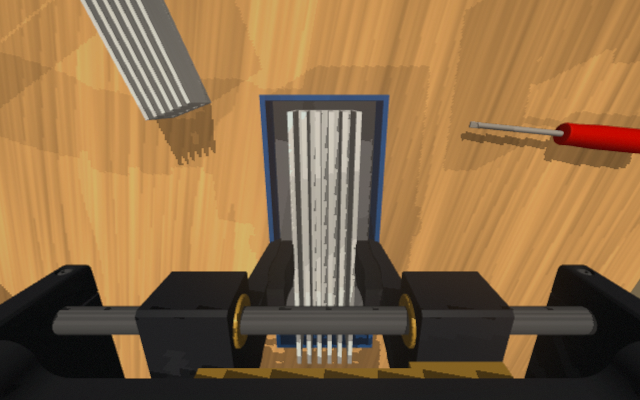

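The bar is over the compartment, parallel to the walls. Its +y end is at row 111 (columns 288–362) and the tote's +y end wall is at row 97 (columns 261–388). I check the end clearance by casting rays.

Run:
```python
from h import *
s,c,t,sc=pickle.load(open('w4.pkl','rb'));w=wristcam(s,c)
th=np.radians(102.3);Y=np.array([np.cos(th),np.sin(th)]);X=np.array([Y[1],-Y[0]]);C=np.array([568,-198.5])
def tt(p):d=p[:2]*1000-C;return np.round([d@X,d@Y],1)
f=w['frame'].astype(int);H=cv2.cvtColor(w['frame'],cv2.COLOR_RGB2HSV).astype(int)
print('TCP',tt(s['tool_pos']))
for uv in((261,96),(388.5,96)):print('tote +y corners z45',tt(onz(w,uv,.045)))
zt=s['tool_pos'][2]-.0086+.04
for r in(115,150,200,235):
    x=np.where((H[r,:,1]<70)&(H[r,:,2]>140))[0];x=x[(x>275)&(x<375)]
    b=np.where((H[r,:,0]>95)&(H[r,:,0]<125)&(H[r,:,1]>120))[0]
    print(r,x.min(),x.max(),'sink',tt(onz(w,(x.min()-.5,r),zt)),tt(onz(w,(x.max()+.5,r),zt)),'tote',tt(onz(w,(b.min(),r),.045)),tt(onz(w,(b.max(),r),.045)))
g=(H[...,1]<70)&(H[...,2]>140);col=np.where(g[100:130,288:362].any(1))[0][0]+100
print('sink end',col,tt(onz(w,(325,col-.5),zt)))
```

```text
TCP [ 1.5 58.4]
tote +y corners z45 [-58.  147.9]
tote +y corners z45 [ 60.2 148.2]
115 287 361 sink [-17.6 136.2] [ 19.  136.4] tote [-59.1 130.9] [ 59.2 131.4]
150 288 360 sink [-17.7 119.2] [ 19.3 119.3] tote [-58.5  97.9] [59.7 98.3]
200 291 357 sink [-17.1  92.4] [18.9 92.5] tote [-58.7  45.8] [59.2 46.3]
235 292 356 sink [-17.3  71.6] [19.2 71.7] tote [-58.    5.5] [59.8  5.9]
sink end 110 [  1.2 138.8]
```

End clearances would be about 4 mm at the wall and 10 mm at the divider, so I shift 3 mm towards the divider. Then I descend, slowly at the end.

```bash
python3 -m jog '[[[-0.003,-0.001,0,0,0,0],[0,0,0.03,0,0,0],[0,0,0.04,0,0,0],[0,0,0.03,0,0,0],[0,0,0.015,0,0,0],[0,0,0.007,0,0,0],[0,0,0.003,0,0,0],[0,0,0.002,0,0,0],[0,0,0,0,0,0],[0,0,0,0,0,0],[0,0,0,0,0,0]]]'
```

```text
clock: 15.38
tool_pos: [0.5572, -0.1447, 0.0217]
eef_rot: [0.627, 0.779, 0.0, 0.0]
contact_force: [0.4, -0.3, -2.9]
opening: 0.394
finger_force: 40.0
```

```bash
python3 -m jog '[[[0,0,0.002,0,0,0],[0,0,0.002,0,0,0],[0,0,0.001,0,0,0],[0,0,0.001,0,0,0],[0,0,0,0,0,0],[0,0,0,0,0,0]]]';python3 -m jog '[[[0,0,0.0005,0,0,0],[0,0,0.0005,0,0,0],[0,0,0.0005,0,0,0],[0,0,0,0,0,0],[0,0,0,0,0,0]]]'
```

```text
clock: 16.12
tool_pos: [0.557, -0.1447, 0.0155]
eef_rot: [0.627, 0.779, 0.0, 0.0]
contact_force: [-0.4, 0.2, -3.0]
opening: 0.393
finger_force: 40.0
clock: 16.75
tool_pos: [0.557, -0.1447, 0.014]
eef_rot: [0.627, 0.779, 0.0, -0.0]
contact_force: [0.1, 0.5, -3.7]
opening: 0.397
finger_force: 40.0
```

```bash
python3 -m jog '[[[0,0,0.0005,0,0,0],[0,0,0.0005,0,0,0],[0,0,0,0,0,0],[0,0,0,0,0,0],[0,0,0,0,0,0]]]'
```

```text
clock: 17.38
tool_pos: [0.5571, -0.1447, 0.0137]
eef_rot: [0.627, 0.779, 0.0, 0.0]
contact_force: [-2.3, 0.2, 5.4]
opening: 0.393
finger_force: 40.0
```

It is in contact with the floor: the weight is off the gripper and the floor is pressing up with 5 N. I release, but not too wide for the walls, and retreat.

```bash
python3 -m jog '[[[0,0,0,0,0,0],[0,0,0,0,0,0],[0,0,0,0,0,0],[0,0,0,0,0,0],[0,0,-0.01,0,0,0],[0,0,-0.03,0,0,0],[0,0,-0.05,0,0,0],[0,0,-0.06,0,0,0],[0,0,-0.06,0,0,0],[0.06,0,0,0,0,0],[0,0,0,0,0,0],[0,0,0,0,0,0]]]' 0.055
python3 - <<'E'
from plant import *
import cv2,numpy as np
c=snapshot('wrist')['frame'];t=snapshot('top')['frame'];sc=snapshot('scene')['frame']
a=np.hstack([cv2.resize(t[100:220,320:500],(400,267),interpolation=2),cv2.resize(sc[170:290,80:280],(400,267)[:2],interpolation=2)])
b=cv2.resize(c[:,:],(480,300));b=np.pad(b,((0,0),(0,320),(0,0)))
cv2.imwrite('pics/fin.png',np.vstack([a,b])[:,:,::-1])
E
```

```text
clock: 18.88
tool_pos: [0.5439, -0.0864, 0.2233]
eef_rot: [0.627, 0.779, -0.0, 0.0]
contact_force: [0.5, -0.7, 0.2]
opening: 0.619
finger_force: 0.0
```

View pics/fin.png

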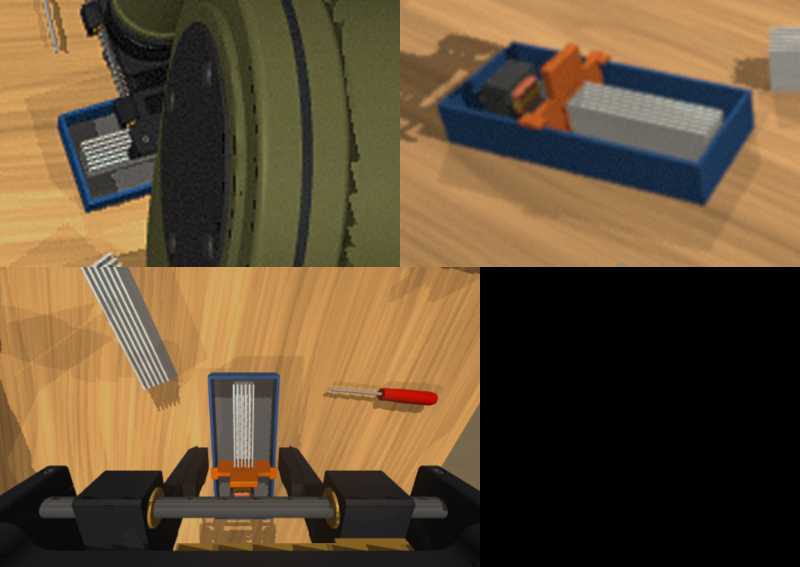

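The scene crop shows the heat sink flat on the tote floor, fins up and lengthwise, between the divider at (565,85) and the end wall. The transformer stands at (505,85), apparently where it was.

```bash
python3 -c "
from plant import *;print(finish_job())"
```

```text
the job is handed in; nothing more can be done
None
```

The job is handed in at about 19 s on the robot's clock: I slid the divider about 57 mm towards the transformer, which from the images has not moved, and set the 160 mm heat sink down in the enlarged compartment, flat on the floor, fins up and lengthwise.

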